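# Close the mic channel and park the announcer's boom

### The job

The announcement is over. First slide the red-capped fader on the mixer all the way down towards you, so that the move is not heard, and then push the counterweighted microphone boom gently up past its balance point until it tips over and stays up on its stop by itself. Do not touch the microphone or shift the other faders, do not drag, tilt or lift the stand, and leave the bottle, tape roll and CD cases where they are.

Things in the scene. Friction and masses are not known exactly. Their poses are not given: they have to be found in the camera images.
- mixer: Mixing console, fixed, 300 x 300 mm, 70 mm high, grey panel. Origin: centre of its underside; x points away from the operator, along the fader slots. Four faders in the near half, 60 mm apart (y = -90, -30, 30, 90 mm); the red one may be in any place. A row of knobs 14 mm tall stands in line with each fader, from 81 mm beyond the cap's centre when that fader is fully up
- fader_mic (a joint): Red-capped fader (the microphone's channel), m: 0 fully down (at the operator's end), 0.060 fully up (away). It slides along the mixer's x axis with about 1 N of friction and stays where it is left
- fader_mic_cap (a point): Centre of the top face of the red fader cap. The cap is 26 mm along the slot, 14 mm across and 16 mm high above the panel (its lower 3 mm are open), top face 86 mm above the table
- fader_a_cap (a point): Centre of the top face of a white fader cap (26 x 14 x 16 mm), another channel: leave alone
- fader_b_cap (a point): Centre of the top face of a white fader cap, another channel: leave alone
- fader_c_cap (a point): Centre of the top face of a white fader cap, another channel: leave alone
- stand: Loose desk stand, about 3.6 kg: round base 210 mm across, 22 mm high, column 22 mm across, forked head (46 x 32 mm, top 236 mm up) holding the boom's pivot 220 mm above the table. Origin: centre of the base's underside; z up. The boom swings in its y-z plane, microphone towards +y, counterweight towards -y
- boom (a joint): Boom angle, rad: 0 on the lower stop (tube 0.17 rad below level at the microphone's end), growing as the microphone rises, 1.30 on the upper stop (tube 1.13 above level). Balances at about 0.66: below that it falls back to 0, beyond it tips by itself to 1.30, slowly (about 1 rad/s; damped pivot). Starting it up takes about 0.25 N m, less towards the balance point
- boom_hinge (a point): Pivot axis of the boom, between the cheeks of the stand's head. The tube's axis passes 30 mm above it (square to the tube)
- boom_mid (a point): Point on the axis of the boom's bare steel tube, 170 mm from the pivot as measured along the tube, on the microphone's side. The tube is 18 mm in diameter; it is bare from 25 mm to 270 mm from the pivot along its length, with two thin yellow bands at 96 and 246 mm
- boom_weight (a point): Centre of the dark steel counterweight on the boom's tail, a cylinder 54 mm in diameter and 44 mm long about the tube's axis, 133 mm from the pivot along the tube
- mic_head (a point): Centre of the microphone's steel grille, 50 mm in diameter. The black microphone body, 148 mm long in all, runs from here back to the boom's front end, 275 to 300 mm from the pivot along the tube. Not to be touched
- bottle: Green bottle, 62 mm in diameter, 200 mm high, standing. Origin: centre of its underside. Leave alone
- tape: Grey roll of tape, 96 mm in diameter, 48 mm high, lying flat. Origin: centre of its underside. Leave alone
- cds: Stack of three CD cases, 125 x 142 mm, 30 mm high. Origin: centre of its underside. Leave alone

How it is judged:
By the outcome, as a careful person would: the job done as asked, in the order asked, and still so for the second after the job is handed in, with the robot touching nothing.
It also fails if it takes over 56 s, if anything falls off the work surface, if the arm or the gripper's body presses on something with over 40 N, if the wrist force passes 120 N, or if a joint passes its speed limit or range.

### The arm

A 6-joint arm with a two-finger parallel gripper is mounted at the origin on the work surface. World frame = base frame: x ahead of the robot, y to its left, z up, the work surface at z = 0. Lengths are in mm, angles in rad, forces in N, time in s.
With the tool pointing down it reaches from about 325 to 875 mm from the base axis. Payload 4.4 kg.
Tool frame: the origin (TCP) lies on the centre line of the jaws, within the pads' length; the fingertips stand ahead of it and the grasp point (between the pads) lies 6 mm ahead of it (ctrl.tcp_to_tips is the z of the fingertips in the tool frame, in mm); z points along the fingers, y is the line along which they close (so a half turn about z gives the same grasp; the last joint's range is limited). The gripper opens to 85 mm and grips with 20 to 120 N. Pads are 22 mm wide; open, the fingers measure 114 mm over their backs; the gripper's body (76 mm by 85 mm) begins 54 mm behind the grasp point. The pads swing forward as they close: fully open they stand 13 mm farther back than shut.
Start: joints at [-1.308, 0.207, 1.542, -0, 1.393, -0.15], TCP at [231.191, -526.477, 256.282] pointing down, gripper open.
Joint ranges: [-2.73, 2.73], [-0.86, 2.22], [0.23, 2.46], [-1.11, 4.25], [0.08, 2.63], [-2.82, 2.82]. Speed limits (rad/s): [2.79, 2.79, 3.14, 3.14, 3.14, 3.14].

### API

Orientations are given as a 3x3 rotation matrix whose columns are the frame's x, y, z axes.
In Python, from plant import ctrl, sensors, optics gives the robot as it stands. Calls block until the motion is done:
- ctrl.move_ptp(position, orientation): joint-space move of the TCP to a pose.
- ctrl.move_l(position, rot=None, vel=150, threshold=None): straight line of the TCP; rot=None keeps the orientation; vel is the mean speed in mm/s. With threshold (N) it stops when the force on the tool has changed by that much, and returns True; else False.
- ctrl.set_joints(angles): joint-space move.
- ctrl.gripper_to(opening, force=None): finger opening in mm; force is the grip in N (None keeps the last); returns when the fingers have stopped.
- ctrl.hold(seconds).
- ctrl.solve_ik(position, orientation): joint angles nearest the present ones, or None.
- sensors.read_state(): the state.
- optics.grab_frame(name): name is "scene" or "side" or "wrist"; returns (picture, depth): 480x640x3 uint8, red, green, blue; 480x640 float32, mm along the optical axis (not along the pixel's ray), 0 where there is no reading.
- optics.camera_params(name): a dict with "mtx" (3x3 intrinsics, pixels), "R" (3x3) and "t" (3): a world point X has camera coordinates R X + t; the wrist camera has in their place "T_tool_cam" (4x4, takes a point from camera to tool coordinates, whose origin is the TCP and whose axes are the flange's). Camera axes: x right, y down, z forward; pixel columns grow to the right and rows downward; lengths in mm; the calibration is good to about 2 mm. A picture is of the moment at which its call begins: read the wrist's pose just before it. camera_params takes no time and is no camera call.
A pose or a line that the arm cannot do raises ctrl.MotionError and nothing moves.
- ctrl.finish_job(): hands the job in; it is judged then, once.
The state is a dict: "t": time; "q": joint angles; "qvel": joint speeds; "tau": joint torques, N m; "eef_pos": TCP position; "eef_rot": TCP orientation; "force": force on the tool from outside, world axes, zero at the start; "wrist_torque": the same for the moment, N m; "grip_width": finger opening in mm; "grasp_force": force on a finger pad.
Only numpy, scipy, OpenCV 4.12 (cv2) and the standard library are available. Lean on these libraries where they do the work, as an engineer would, in place of code of your own. Each camera call takes 0.05 s, during which the arm holds its last target. There are 200 camera calls.

## Working session

There is one attempt and no reset: what is moved stays moved. The work goes in short steps, each a Python script; the robot and the scene stay as the last script left them, time stands still between calls to the robot, and variables do not carry over. Pictures are saved under pics/ and viewed, at most 10 in all, crops included, and the job is handed in when it is done.

```bash
mkdir -p pics; ls
python3 - <<'E'
from plant import ctrl,sensors,optics
import cv2,numpy as np
for n in("scene","side"):
    p,d=optics.grab_frame(n); cv2.imwrite(f"pics/{n}.png",p[:,:,::-1]); np.savez(f"{n}.npz",p=p,d=d,**optics.camera_params(n))
    c=optics.camera_params(n);print(n,-c["R"].T@c["t"],c["R"][2])
print(ctrl.tcp_to_tips,sensors.read_state()["t"])
E
```

```text
pics
scene [1504.43834111 -304.32258025 1137.63361394] [-0.68906412  0.1919003  -0.6988311 ]
side [ 245.963973    897.15911887 1057.01639954] [ 0.23590113 -0.71619138 -0.65682613]
25.0 0.1
```

View pics/scene.png

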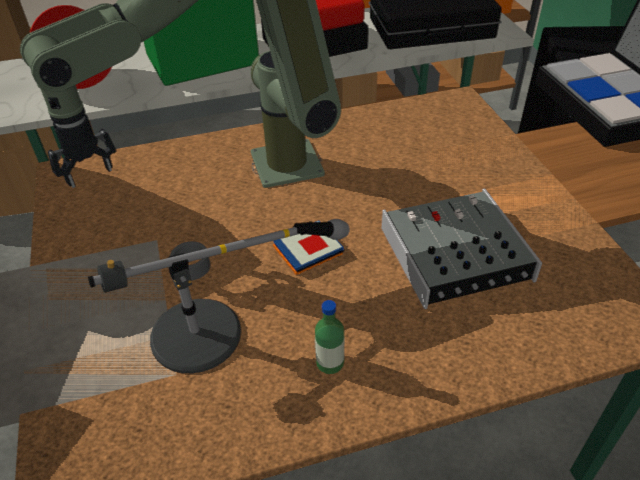

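View pics/side.png

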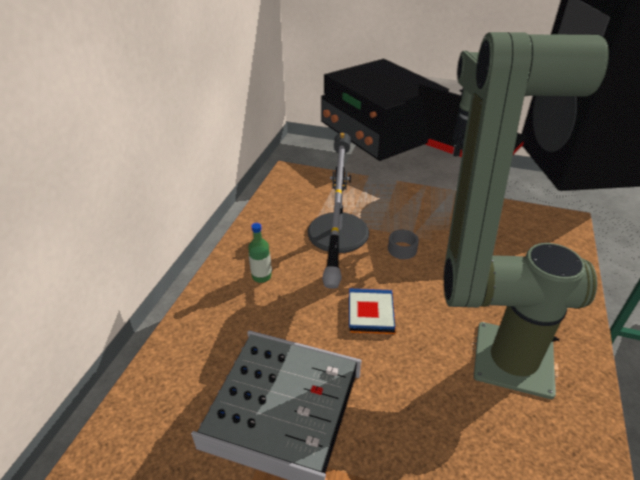

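Scene: the red cap is at about (436,217) with white caps around it. The yellow boom bands are at (223,250) and (290,232), and the stand base is at (196,335). In the side view the red cap is at (317,390) and the bottle, tape and CDs stay clear of the tube.

```bash
cat > h.py <<'E'
import numpy as np,cv2
def cloud(d,m,R,t):
    v,u=np.mgrid[:d.shape[0],:d.shape[1]]
    K=np.linalg.inv(m); r=np.stack([u,v,np.ones_like(u)],-1)@K.T
    return (r*d[...,None]-t)@R
def ray(px,z,m,R,t):
    c=-R.T@t; r=R.T@np.linalg.inv(m)@[px[0],px[1],1]; return c+r*(z-c[2])/r[2]
E
python3 - <<'E'
import numpy as np,cv2
from h import *
np.set_printoptions(precision=1,suppress=True)
for n in("scene","side"):
    f=np.load(n+".npz"); p,d=f["p"],f["d"]; a=(f["mtx"],f["R"],f["t"]); X=cloud(d,*a); hsv=cv2.cvtColor(p,cv2.COLOR_RGB2HSV).astype(int); H,S,V=[hsv[...,i] for i in range(3)]
    ok=d>0; x,y,z=[X[...,i] for i in range(3)]
    print("==",n)
    def blobs(name,m,zz=None,amin=4):
        k,l,s,c=cv2.connectedComponentsWithStats(m.astype(np.uint8))
        for i in range(1,k):
            if s[i,4]>=amin: print(name,s[i],c[i],np.median(X[(l==i)&ok],0) if ((l==i)&ok).any() else None, ray(c[i],zz,*a) if zz else "")
    tab=ok&(x>100)&(x<1100)&(abs(y)<800)
    blobs("red",((H<8)|(H>172))&(S>150)&(V>90)&tab&(z>50)&(z<110),86)
    mix=tab&(z>60)&(z<80)&(y>0)&(S<60)
    k,l,s,c=cv2.connectedComponentsWithStats(mix.astype(np.uint8)); i=1+np.argmax(s[1:,4])
    P=X[(l==i)][:,:2].astype(np.float32); print("panel",s[i],cv2.minAreaRect(P),cv2.boxPoints(cv2.minAreaRect(P)))
    blobs("white",(S<50)&(V>150)&tab&(z>72)&(z<100)&(y>0),86)
    blobs("yel",(H>18)&(H<32)&(S>140)&(V>110)&tab&(z>180))
    tube=tab&(z>180)&(y<0)&(z<420)&(x>350)
    blobs("tube",tube,None,50)
    b=tab&(z>14)&(z<30)&(S<70)&(V<110)
    k,l,s,c=cv2.connectedComponentsWithStats(b.astype(np.uint8)); i=1+np.argmax(s[1:,4])
    P=X[(l==i)][:,:2].astype(np.float32); print("base",s[i],cv2.minEnclosingCircle(P))
    blobs("bottle",(H>45)&(H<85)&(S>100)&tab&(z>20)&(z<210),None,40)
    blobs("cds/tape",tab&(z>24)&(z<55)&(abs(x-500)<400),None,60)
E
```

```text
== scene
red [433 211   4   3   9] [434.6 212.1] [437.7 291.7  84.6] [439.4 291.6  86. ]
red [434 214   6   7  30] [436.8 217.2] [455.6 291.7  83. ] [459.4 288.9  86. ]
panel [ 383  189  159  105 8736] ((522.6104736328125, 322.3277282714844), (302.9693298339844, 301.7315979003906), 89.76892852783203) [[371.1 171.5]
 [672.9 170.2]
 [674.1 473.2]
 [372.4 474.4]]
white [408 211   8   8  33] [410.8 214.7] [425.7 231.4  82.7] [430.  229.2  86. ]
yel [284 229   6   8  36] [286.3 232.3] [ 529.5 -119.   213. ] 
yel [219 244   8   9  43] [222.8 247.9] [ 561.8 -263.9  238.1] 
yel [108 260   6   7  20] [109.8 262.4] [ 607.8 -480.3  308.2] 
tube [  88  220  248   72 3246] [192.6 258.3] [ 589.8 -356.2  244.1] 
tube [322 300  14  16 185] [328.7 307.3] [751.5 -88.7 197.5] 
base [ 151  299   89   71 4159] ((583.3750610351562, -364.59710693359375), 102.96514129638672)
bottle [315 314  28  34 688] [328.5 331.7] [762.3 -94.6 131.7] 
cds/tape [ 382  216  159   88 1409] [457.8 275.2] [661.  253.3  40.7] 
cds/tape [ 274  234   70   35 1365] [307.1 248.1] [410.6 -49.2  28.7] 
cds/tape [170 241  37  15 273]
[... 890 characters left out ...]
-263.9  241. ] 
yel [333 227   5   4  16] [335.1 228.3] [ 525.7 -120.7  216.3] 
tube [ 326  132   25  138 1332] [337.2 194.9] [ 562.  -302.6  231.8] 
tube [251 223  10  11  95] [255.6 227.7] [746.  -79.2 198.1] 
base [338 212  30  38 770] ((564.4708862304688, -357.4236755371094), 98.43912506103516)
bottle [249 234  19  25 333] [258.3 247.4] [738.9 -69.5 131.9] 
cds/tape [388 229  30  25 454] [402.4 241.2] [ 359.3 -327.5   41. ] 
cds/tape [250 264  21  15 153] [260.6 272. ] [734.8 -61.1  39.7] 
cds/tape [ 348  288   47   41 1708] [370.6 308.2] [392.5 -31.3  29.6] 
cds/tape [322 365  38 108 230] [341.3 414.9] [380.9 314.8  39.2] 
cds/tape [193 437 127  43 771] [252.4 460.1] [531.1 473.6  40.3]
```

Run:
```python
from plant import ctrl,sensors,optics
import cv2,numpy as np
R=np.array([[1,0,0],[0,-1,0],[0,0,-1.]])
ctrl.move_l([231,-526,420],vel=250)
for s in (1,-1):
    Q=R@np.diag([s,s,1]); print(s,ctrl.solve_ik([482,293,300],Q))
best=min((R@np.diag([s,s,1]) for s in(1,-1)),key=lambda Q:9 if ctrl.solve_ik([482,293,300],Q) is None else abs(ctrl.solve_ik([482,293,300],Q)[5]))
ctrl.move_ptp([460,293,400],best); ctrl.move_l([460,293,290],vel=200); ctrl.gripper_to(0)
s=sensors.read_state(); p,d=optics.grab_frame("wrist"); c=optics.camera_params("wrist")
np.savez("w1.npz",p=p,d=d,pos=s["eef_pos"],rot=s["eef_rot"],**c); cv2.imwrite("pics/w1.png",p[:,:,::-1])
print(s["t"],s["eef_pos"],s["eef_rot"],s["grip_width"],s["q"],c)
```

```text
1 [ 3.92776738e-01  1.52510531e-01  1.51400735e+00 -4.44089210e-16
  1.47507477e+00  1.96357306e+00]
-1 [ 3.92776738e-01  1.52510531e-01  1.51400735e+00 -4.44089210e-16
  1.47507477e+00 -1.17801959e+00]
5.3583 [459.96768769 292.99939911 289.93140454] [[-9.99999992e-01 -1.21381311e-05 -1.25910732e-04]
 [-1.21336384e-05  9.99999999e-01 -3.56830417e-05]
 [ 1.25911165e-04 -3.56815137e-05 -9.99999991e-01]] -0.12019514829166254 [ 4.08446662e-01  1.18753018e-01  1.57272949e+00  1.73882506e-05
  1.45023987e+00 -1.16236389e+00] {'mtx': array([[370.92790886,   0.        , 321.72691952],
       [  0.        , 370.92790886, 236.87449834],
       [  0.        ,   0.        ,   1.        ]]), 'T_tool_cam': array([[-8.55953323e-04, -9.48047309e-01, -3.18128224e-01,
         8.34562011e+01],
       [ 9.99999109e-01, -1.13735855e-03,  6.98828752e-04,
         2.06631817e-02],
       [-1.02434857e-03, -3.18127342e-01,  9.48047438e-01,
        -1.16886153e+02],
       [ 0.00000000e+00,  0.00000000e+00,  0.00000000e+00,
         1.00000000e+00]])}
```

View pics/w1.png

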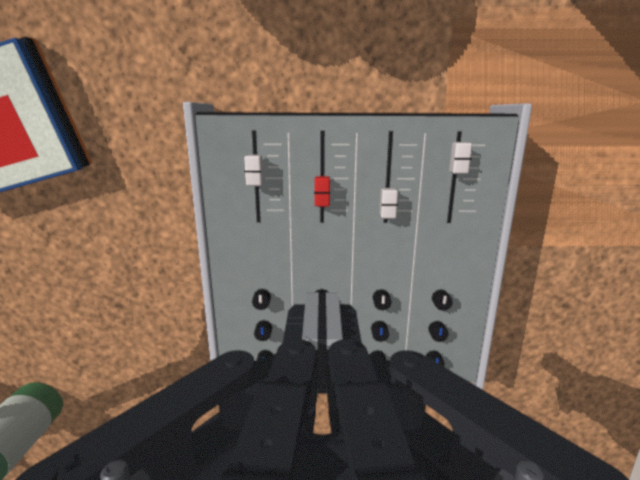

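The red cap is at (322,191), its slot runs from (322,131) to (322,222), and the first knobs are at about row 299. The white caps are one slot away on either side.

Run:
```python
import numpy as np,cv2
from h import *
f=np.load("w1.npz");T=f["T_tool_cam"];Rw=f["rot"]@T[:3,:3];tw=f["rot"]@T[:3,3]+f["pos"]
a=(f["mtx"],Rw.T,-Rw.T@tw)
h=cv2.cvtColor(f["p"],cv2.COLOR_RGB2HSV);m=((h[...,0]<8)|(h[...,0]>172))&(h[...,1]>150);m[:,:250]=0;m[:150]=0;m[260:]=0;m[:,400:]=0
v,u=np.where(m);print(u.min(),u.max(),v.min(),v.max(),u.mean())
for px,z in [((u.mean(),v.min()),86),((u.mean(),v.max()),86),((u.mean(),(v.min()+v.max())/2),86),((322,131),70),((322,222),70),((258,222),70),((389,222),70),((262,299),84),((382,299),84)]: print(px,ray(px,z,*a).round(1))
```

```text
315 329 176 206 321.87706855791964
(np.float64(321.87706855791964), np.int64(176)) [428.6 293.4  86. ]
(np.float64(321.87706855791964), np.int64(206)) [455.2 293.4  86. ]
(np.float64(321.87706855791964), np.float64(191.0)) [441.8 293.4  86. ]
(322, 131) [391.9 293.6  70. ]
(322, 222) [474.7 293.5  70. ]
(258, 222) [474.6 233.1  70. ]
(389, 222) [474.8 356.9  70. ]
(262, 299) [548.5 235.1  84. ]
(382, 299) [548.6 351.8  84. ]
```

Run:
```python
from plant import ctrl,sensors,optics
import cv2,numpy as np
ctrl.move_l([485,293.4,130],vel=200)
print(ctrl.move_l([485,293.4,102],vel=60,threshold=5))
print(ctrl.move_l([434,293.4,102],vel=40,threshold=10),sensors.read_state()["eef_pos"])
print(ctrl.move_l([415,293.4,102],vel=15,threshold=6))
s=sensors.read_state();print(s["eef_pos"],s["force"])
ctrl.move_l(s["eef_pos"]+[12,0,0],vel=60); ctrl.move_l([485,293.4,290],vel=250)
s=sensors.read_state(); p,d=optics.grab_frame("wrist"); c=optics.camera_params("wrist")
np.savez("w2.npz",p=p,d=d,pos=s["eef_pos"],rot=s["eef_rot"],**c); cv2.imwrite("pics/w2.png",p[:300,:,::-1])
print(s["t"])
```

```text
False
False [433.85124721 293.23775138 101.81618612]
True
[428.48721987 293.32189521 102.01028709] [1.44288421 1.40473385 2.16296424]
10.325
```

View pics/w2.png

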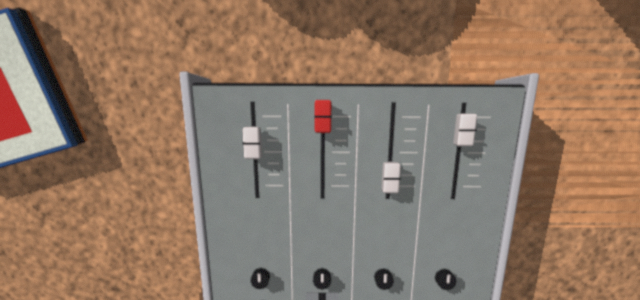

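```bash
cat >> h.py <<'E'
hx=np.array([582.2,-361.1]); tail=np.array([.221,-.975])
def crest(al,drop=2.8):  # tip centre xyz at tube angle al
    s=133*np.cos(al)+57*np.sin(al); z=220-133*np.sin(al)+57*np.cos(al)-drop+11*np.tan(abs(al))
    return np.r_[hx+s*tail,z]
E
python3 - <<'E'
from plant import ctrl,sensors,optics
import cv2,numpy as np
from h import *
f=np.load("w2.npz");T=f["T_tool_cam"];Rw=f["rot"]@T[:3,:3];tw=f["rot"]@T[:3,3]+f["pos"]
a=(f["mtx"],Rw.T,-Rw.T@tw); print(ray((322,116.5),86,*a))
y=np.array([.975,.221,0]);y/=np.linalg.norm(y);z=np.array([0,0,-1.]);R=np.c_[np.cross(y,z),y,z]
p0=crest(-.17);top=np.r_[p0[:2],430]
ctrl.move_l([485,293.4,430],vel=300)
best=None
for s in(1,-1):
    Q=R@np.diag([s,s,1]);q=ctrl.solve_ik(top,Q)
    if q is not None and (best is None or abs(q[5])<b5): best,b5=Q,abs(q[5])
np.save("R.npy",best)
ctrl.move_ptp(top,best); ctrl.gripper_to(24)
ctrl.move_l(np.r_[p0[:2],p0[2]+25+18],vel=150)
s=sensors.read_state();print(s["t"],s["eef_pos"],s["grip_width"],p0,s["q"],s["force"])
p,d=optics.grab_frame("scene");w,_=optics.grab_frame("wrist")
o=np.vstack([cv2.resize(p[180:380,20:320],(800,533))[:300],np.zeros((0,800,3),np.uint8)])
cv2.imwrite("pics/b1.png",o[:,:,::-1]);cv2.imwrite("pics/b1w.png",w[:,:,::-1])
E
```

```text
[403.24778786 293.16766432  86.        ]
14.85 [ 609.28829337 -479.85962249  342.09802798] 24.283756354928908 [ 609.038103   -479.5033956   297.76780918] [-7.78492297e-01  6.14303975e-01  8.12462897e-01 -2.63888321e-06
  1.71287804e+00 -1.00127495e+00] [-0.5260312   0.11401453 -0.04762552]
```

View pics/b1.png

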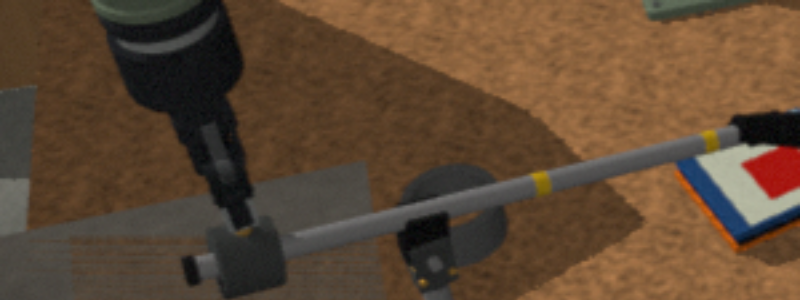

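View pics/b1w.png

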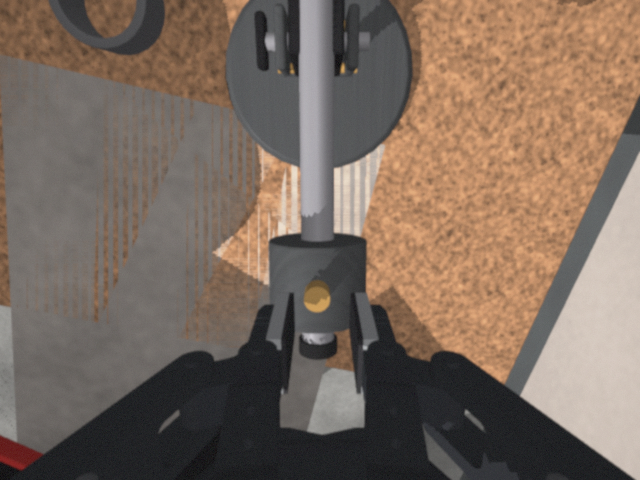

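Red cap measured at x = 403, which is the bottom of its travel. The wrist view shows the open fingers centred over the counterweight at (317,290), straddling the brass screw. Next I press the counterweight gently down, which raises the boom.

Run:
```python
from plant import ctrl,sensors,optics
import cv2,numpy as np
from h import *
off=np.r_[0,0,25]
for al in [-.17,-.05,.1,.25,.4,.5,.6]:
    st=ctrl.move_l(crest(al)+off,vel=35,threshold=12)
    s=sensors.read_state();print(al,st,s["eef_pos"].round(1),s["force"].round(1),s["wrist_torque"].round(2))
    if st: break
p,d=optics.grab_frame("scene")
if not st:
    ctrl.move_l(s["eef_pos"]+[0,0,120],vel=150)
    ctrl.hold(1.5); p2,d=optics.grab_frame("scene")
    p=np.hstack([p[80:400,:400],p2[80:400,:400]]); np.savez("b2.npz",p=p2,d=d)
cv2.imwrite("pics/b2.png",p[:,:,::-1]);print(sensors.read_state()["t"])
```

```text
-0.17 False [ 609.  -479.4  322.7] [0.2 0.6 0. ] [-0.    0.01 -0.02]
-0.05 False [ 610.7 -487.9  305.9] [-1.6  0.7  0.9] [ 0.14  0.21 -0.02]
0.1 False [ 612.7 -495.6  286.4] [-1.1 -0.3  1.1] [ 0.06  0.11 -0.01]
0.25 False [ 613.9 -500.4  266.6] [ 0.1  0.1 -0.2] [-0.03 -0.02  0.04]
0.4 False [ 614.1 -502.   246.9] [ 0.  -0.3 -0.3] [ 0.02 -0.01 -0.04]
0.5 False [ 613.8 -501.2  233.5] [-0.7 -0.6  0.5] [-0.02  0.   -0.  ]
0.6 False [ 613.4 -499.2  220.9] [-0.1 -0.1  0.7] [-0.03 -0.03 -0.02]
22.0833
```

View pics/b2.png

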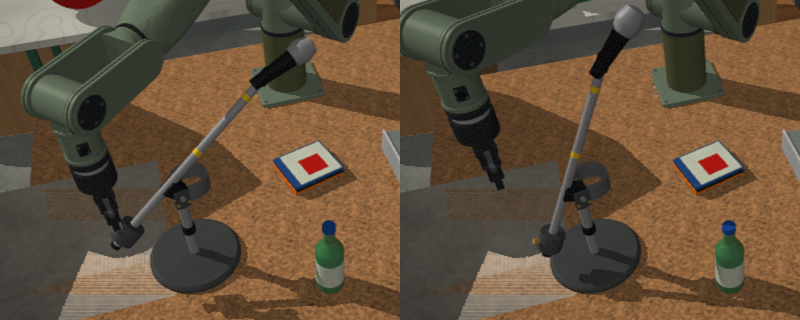

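The boom tipped over and is up. Before handing in, I'll check that it rests on its stop and that the stand and faders have not moved.

Run:
```python
from plant import ctrl,sensors,optics
import cv2,numpy as np
from h import *
c=optics.camera_params("scene");p0=np.load("scene.npz")["p"];p,d=optics.grab_frame("scene")
q=np.load("b2.npz")["p"]
print("still",np.abs(p.astype(int)-q).max())
X=cloud(d,c["mtx"],c["R"],c["t"]);h=cv2.cvtColor(p,cv2.COLOR_RGB2HSV)
m=(h[...,0]>18)&(h[...,0]<32)&(h[...,1]>140)&(h[...,2]>110)&(X[...,2]>180)&(d>0)&(X[...,0]>300)
k,l,s,cc=cv2.connectedComponentsWithStats(m.astype(np.uint8))
B=[np.median(X[l==i],0) for i in range(1,k) if s[i,4]>8];print(B)
if len(B)>=2: v=B[0]-B[1];print("alpha",np.arctan2(v[2],np.hypot(*v[:2])))
D=np.abs(p.astype(int)-p0).max(2)
for n,(a,b,e,f) in dict(base=(300,368,150,242),mixer=(185,305,380,545),bottle=(298,375,312,348),cds=(245,275,290,345)).items():
    print(n,(D[a:b,e:f]>60).sum())
print(sensors.read_state()["t"],sensors.read_state()["eef_pos"])
```

```text
still 24
[array([ 569.73796573, -290.41966373,  457.49138593]), array([ 584.64161001, -353.29387225,  321.27560205])]
alpha 1.127863567777755
base 33
mixer 726
bottle 36
cds 0
22.1333 [ 613.36531306 -499.19731014  340.9299714 ]
```

```bash
python3 -c "
from plant import ctrl
print(ctrl.finish_job())"
```

```text
the job is handed in; nothing more can be done
None
```

The job is handed in: the red fader was slid fully down first, then the boom was tipped past balance by pressing on its counterweight, and it rests at 1.13 rad above level (its upper stop). The stand, bottle and CD cases looked unmoved, the other faders looked unmoved by eye, I did not separately check the tape roll, and the robot was clear at about 22 s.

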